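Torque the fixture nut with the click wrench

ROBOT

A 6-joint arm with a two-finger parallel gripper is mounted at the origin on a cart in front of the work surface, level with it; the furniture and walls round the work are solid. World frame = base frame: x ahead of the robot, y to its left, z up, the work surface at z = 0. Lengths are in m, angles in rad, forces in N, time in s.
With the tool pointing down it reaches from about 0.275 to 1 m from the base axis. Payload 8.4 kg.
Tool frame: the origin (TCP) lies midway between the tips of the shut fingers; the grasp point (between the pads) lies 19 mm behind it (r.tcp_to_grasp is the distance from the TCP to the grasp point, in m); z points along the fingers, y is the line along which they close (so a half turn about z gives the same grasp; the last joint's range is limited). The gripper opens to 85 mm and grips with 20 to 120 N. Pads are 22 mm wide; open, the fingers measure 114 mm over their backs; the gripper's body (76 mm by 85 mm) begins 54 mm behind the grasp point. The pads swing forward as they close: fully open they stand 13 mm farther back than shut.
Start: joints at [1.218, 0.353, 1.633, -0, 1.155, -0.002], TCP at [0.215, 0.587, 0.231] pointing down, gripper open.
Joint ranges: [-2.63, 2.63], [-0.92, 2.1], [0.06, 2.66], [-1.3, 4.44], [0, 2.69], [-3.02, 3.02]. Speed limits (rad/s): [2.22, 2.22, 2.79, 3.14, 3.14, 3.14].

INTERFACE

Orientations are given as a unit quaternion [x, y, z, w].
In Python, from rig import r, vision, monitor gives the robot as it stands (r), with the cameras (vision) and the readings (monitor).
- The arm moves only by the shell command python3 drive.py 'ROWS' [OPENING]. ROWS is rows parted by semicolons, their numbers by spaces, 1 to 10 of them, each of 4 numbers: dx, dy, dz in m, then a turn about the tool's z in rad; each row is the pose to reach, as a shift and turn from the pose commanded when the command began, along the tool's axes at that moment; what a row does not reach only later rows make up. A row lasts 1/10 s, in which the tool goes at most 0.05 m and 0.15 rad, less where a joint would pass 70% of its speed; a pose out of reach is approached as far as the arm can. OPENING is the finger opening in m, set as the command begins (- or left out keeps the last). The fingers move at their own pace and stop on an object; the grip force is fixed at half the most. Time passes only in rows, so rows that do not move let the fingers close. It prints the time, the measured TCP pose, the force, the opening and the grip force at its end.
- monitor.sense(): the state, without advancing time (a new reading comes with each control period).
- vision.camera(name): name is "scene" or "top"; returns a dict with "pixels" (420x560x3 uint8, red, green, blue), "fov_y" (degrees; the focal length in pixels is half the picture's height over the tangent of half this angle, whatever the lens; pixels are square), "cx", "cy" (the principal point, pixels), "D" ([k1, k2, p1, p2, k3] as OpenCV has them; the pictures are not rectified), "eye" and "rotation" of the camera in the world. Camera axes: x right, y down, z forward; pixel columns grow to the right and rows downward; lengths in m; the calibration is good to about 2 mm. A picture is of the moment at which its call begins. There is no depth.
- r.hand_in(): hands the job in; it is judged then, once.
The state is a dict: "clock": time; "qpos": joint angles; "qvel": joint speeds; "joint_efforts": joint torques, N m; "eef_pos": TCP position; "tcp_rot": TCP orientation; "wrist_force": force on the tool from outside, world axes, zero at the start; "ft_torque": the same for the moment, N m; "grip_width": finger opening in m; "gripper_force": force on a finger pad.
Only numpy, scipy, OpenCV 4.12 (cv2) and the standard library are available. Lean on these libraries where they do the work, as an engineer would, in place of code of your own. Each camera call takes 0.05 s, during which the arm holds its last target. There are 200 camera calls.

TASK

Take the click wrench from its rest, put its socket fully over the hexagon nut on the fixture, and turn it clockwise (seen from above) until the wrench breaks over with a click. Stop at once: do not drag it on through its break-over travel. Then lift it off and lay it back in both notches of its rest the way it lay, leaving the loose screws, plate and gauge alone.

Things in the scene. Friction and masses are not known exactly. Their poses are not given: they have to be found in the camera images.
- wrench: loose click (torque) wrench, 290 mm long, 0.35 to 0.55 kg, mass centre near x=-130 mm. Origin on the socket's axis at the level of the socket's mouth (lowest plane); z up, handle along -x. Steel head 50 mm across, z=29 to 53 mm; grey housing 44 mm wide, x=-13 to -88; neck 16 wide, 14 tall to x=-125; black grip 24 x 24 mm with flat sides to x=-280; steel end to -290; centre line at z=41 mm
- grip (a point): middle of the gripping place, x=-160, z=41 mm in the wrench's frame, same axes; grip across the flats (along y). On a seated nut the wrench stays solid up to 0.75 to 1 N m about the nut's axis (force across the handle here x 0.16 m, plus the gripper's own twisting moment), then gives way: the torque falls to about a third within 0.1 rad of swing. That is the click
- wrench_head (a point): centre of the head's top, z=53 mm on the socket's axis, axes as the wrench's. In break-over the handle swings about this axis against the socket, at most 0.26 rad: right after the click about 0.1 rad of it is used; at the end the wrench is solid again and overtightens the nut. Unloaded, the handle springs back and the wrench is reset
- socket_mouth (a point): centre of the mouth of the socket under the head, z up. Hexagonal hole 31.6 mm across flats, 21 mm deep, its mouth flared to about 38 mm over the first 8 mm; outside about 50 mm. With the wrench reset two flats of the hole run along the wrench's x axis
- socket_flank (a point): point beside the socket, 30 mm from its axis, that turns with the socket: at x=0, y=-30, z=14 mm of the wrench when it is reset; in break-over its x in the wrench's frame is 30 mm times the sine of the break-over angle
- fixture: steel foot plate 150 x 110 x 12 mm, fixed to the bench, with a round aluminium pedestal (66 mm across, top at z=45 mm), a seal plate (62 mm across, 10 mm) on it, a washer and the hexagon nut on that. Origin under the centre of the foot; x along its long side
- nut_top (a point): centre of the top face of the nut, 80 mm over the bench; axes of the fixture (do not turn with the nut). Nut 30 mm across flats: hexagon 16 mm high under a 6 mm tapered top. At first two flats run along this x axis, so the socket fits with the wrench's x at any multiple of 60 deg to it (play about 6 deg either way). Fully on, the socket's mouth lies about 21 mm below this point
- nut_seat (a point): underside of the nut on its axis, 22 mm below its top; axes of the fixture. The nut starts loose: seen from above it turns clockwise easily (0.08 N m) for an unknown 13 to 36 deg, then it is seated and holds. With the play of the hexagon and some give in everything the click comes some 20 to 65 deg after the start of the turn
- rest: wrench rest fixed to the bench: dark foot plate 270 x 56 x 8 mm and two grey notched posts, 14 mm thick, 52 mm wide. Origin under the foot's centre, x along it. In place, the wrench's x axis lies along the rest's x axis and its origin at x=160, y=0, z=20 mm in this frame
- notch_neck (a point): middle of the floor of the notch for the neck, at x=55, z=54 mm of the rest; notch 22 mm wide (30 mm in its upper half), 16 mm deep, open upwards
- notch_tail (a point): middle of the floor of the notch for the end of the grip, at x=-98, z=49 mm of the rest; notch 30 mm wide (38 mm in its upper half), 16 mm deep, open upwards
- cap_screw_a: bystander: black cap screw standing on its head, 13 mm across, 36 mm tall; origin under its centre
- cap_screw_b: bystander: a second such cap screw
- spare_plate: bystander: loose round steel seal plate, 66 mm across, 10 mm tall; origin under its centre
- gauge: bystander: dial gauge lying on its back, 108 x 56 x 18 mm; origin under its middle

How it is judged:
By the outcome, as a careful person would: the job done as asked, in the order asked, and still so for the second after the job is handed in, with the robot touching nothing.
It also fails if it takes over 61 s, if anything falls off the work surface, if the arm or the gripper's body presses on something with over 40 N, if the wrist force passes 120 N, or if a joint passes its speed limit or range.

## Working session

There is one attempt and no reset: what is moved stays moved. The work goes in short steps, Python scripts to look and compute and a shell command to move; the robot and the scene stay as the last step left them, time stands still between calls to the robot, and variables do not carry over. Pictures are saved under pics/ and viewed, at most 10 in all, crops included, and the job is handed in when it is done.

```bash
ls; mkdir -p pics
python3 - <<'E'
from rig import r, vision, monitor
import cv2,numpy as np,json
s=monitor.sense();print(s)
for n in("scene","top"):
    c=vision.camera(n);cv2.imwrite(f"pics/{n}0.png",c["pixels"][:,:,::-1]);print({k:(v if k!="pixels" else 0) for k,v in c.items()})
E
```

```text
drive.py
pics
rig.py
{'clock': 0.0, 'qpos': array([ 1.21764820e+00,  3.53673680e-01,  1.63414698e+00, -1.92154237e-05,
        1.15520125e+00, -2.37508902e-03]), 'qvel': array([-0.00015032,  0.00045124,  0.00049084,  0.00256604,  0.00073347,
       -0.00013998]), 'joint_efforts': array([ 3.53494454e-05, -6.05241323e+01, -3.42077458e+01,  2.54903989e-04,
        9.02288826e-03,  3.44624894e-06]), 'eef_pos': array([0.2145879 , 0.58648945, 0.23054024]), 'tcp_rot': array([ 1.74484868e-01,  9.84659596e-01, -7.04920524e-04, -1.17716801e-04]), 'wrist_force': array([0.38702328, 0.10044118, 0.07421832]), 'ft_torque': array([ 0.01137953,  0.01489994, -0.00218995]), 'gripper_force': 0.0, 'grip_width': 0.08502299931733742}
{'pixels': 0, 'fov_y': 47.0963738407344, 'cx': 280.8546043693046, 'cy': 212.26204299226168, 'D': array([-0.12073859,  0.        ,  0.        ,  0.        ,  0.        ]), 'eye': array([ 0.10863707, -0.96897633,  0.68160825]), 'rotation': array([ 0.84341747, -0.17149729,  0.11500912, -0.4959925 ])}
{'pixels': 0, 'fov_y': 45.88423879181406, 'cx': 273.60927869357124, 'cy': 215.1341236664525, 'D': array([-0.08897335,  0.        ,  0.        ,  0.        ,  0.        ]), 'eye': array([ 0.27135477, -0.00692853,  1.38002229]), 'rotation': array([ 0.71650066, -0.68985408,  0.07076944, -0.07562969])}
```

View pics/top0.png

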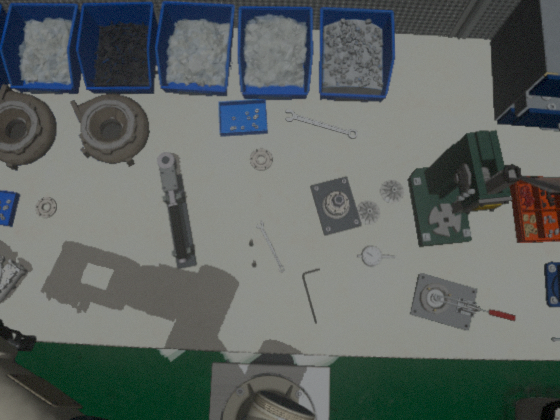

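View pics/scene0.png

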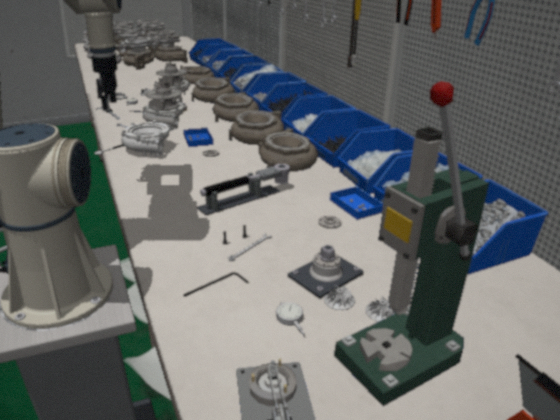

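Top view: the wrench lies with its head at (169,160) and tail at (185,265), the nut is at about (336,203), and the screws are at (252,242) and (254,265). The scene view shows the wrench from (210,190) to (285,170) and the nut at (327,252). Next I'll enlarge these areas.

```bash
cat > h.py <<'E'
from rig import r, vision, monitor
import cv2,numpy as np
from scipy.spatial.transform import Rotation as R
def cam(n):
    c=vision.camera(n);f=210/np.tan(np.radians(c["fov_y"])/2)
    c["K"]=np.array([[f,0,c["cx"]],[0,f,c["cy"]],[0,0,1.]]);c["M"]=R.from_quat(c["rotation"]).as_matrix();return c
def proj(c,P):
    P=np.atleast_2d(np.asarray(P,float));M=c["M"].T
    return cv2.projectPoints(P,cv2.Rodrigues(M)[0],-M@c["eye"],c["K"],c["D"])[0][:,0]
def ray(c,uv):
    u=cv2.undistortPoints(np.array([[uv]],float),c["K"],c["D"])[0,0]
    d=c["M"]@np.array([*u,1]);return d/np.linalg.norm(d)
def onz(c,uv,z):
    d=ray(c,uv);return c["eye"]+d*(z-c["eye"][2])/d[2]
def tri(c1,u1,c2,u2):
    a,b=ray(c1,u1),ray(c2,u2);t=np.linalg.lstsq(np.c_[a,-b],c2["eye"]-c1["eye"],rcond=None)[0]
    p,q=c1["eye"]+a*t[0],c2["eye"]+b*t[1];return (p+q)/2,np.linalg.norm(p-q)
def crop(c,x,y,w,h,k):
    return cv2.resize(c["pixels"][y:y+h,x:x+w,::-1],None,fx=k,fy=k,interpolation=cv2.INTER_CUBIC)
E
python3 - <<'E'
from h import *
t,s=cam("top"),cam("scene")
a=np.hstack([crop(t,140,145,70,125,4),crop(t,300,165,70,75,4)[:300] if 0 else cv2.copyMakeBorder(crop(t,300,165,70,75,6),0,50,0,0,0)])
cv2.imwrite("pics/t1.png",a);print(a.shape)
b=np.vstack([crop(s,195,155,100,60,5),crop(s,280,235,100,60,5)]);cv2.imwrite("pics/s1.png",b)
print(onz(t,(169,160),.073),onz(t,(185,262),.06),onz(t,(336,203),.08))
print(tri(t,(336.5,202.5),s,(327,250)))
E
```

```text
(500, 700, 3)
[0.69141252 0.30326002 0.073     ] [0.41188855 0.23969994 0.06      ] [ 0.58441762 -0.15939119  0.08      ]
(array([ 0.59200671, -0.16335159,  0.07125272]), np.float64(0.00838180719930412))
```

View pics/t1.png

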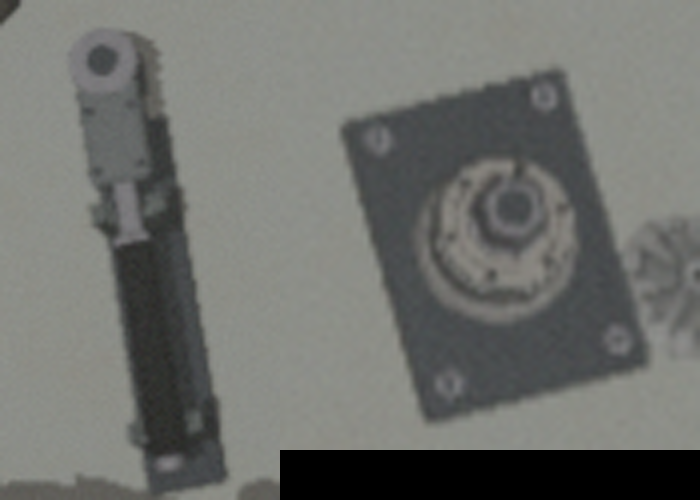

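View pics/s1.png

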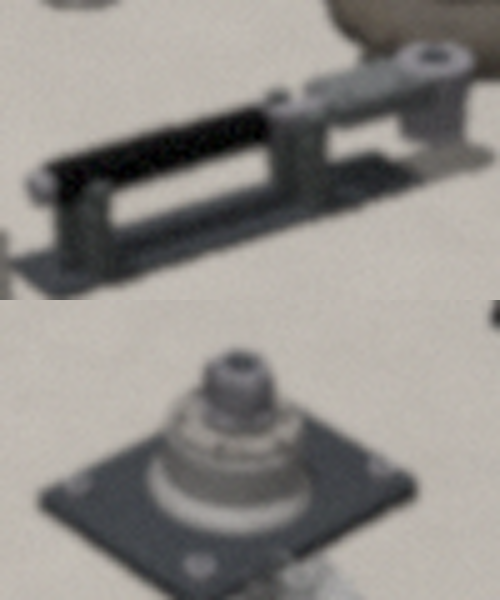

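Crops: the head hole centre is at top (165.1,159.6) and scene (281.6,165.6). The tail end is at top (181.6,260.1) and the nut top at top (338.7,199.2) and scene (327.6,246.6). The foot plate corners and screw holes are clear in both views. Now I'll triangulate and check.

```bash
cat > m.py <<'E'
from h import *
import pickle
t,s=cam("top"),cam("scene")
T=lambda x,y,k,ox,oy:((x+.5)/k-.5+ox,(y+.5)/k-.5+oy)
tw=lambda x,y:T(x,y,4,140,145); tn=lambda x,y:T(x-280,y,6,300,165)
sw=lambda x,y:T(x,y,5,195,155); sn=lambda x,y:T(x,y-300,5,280,235)
P=lambda a:np.round(np.array(a)*1000,1)
for n,a,b in[("head",tw(102,60),sw(435,55)),("tail",tw(168,462),sw(38,180)),("nut",tn(515,208),sn(240,360)),
 ("hole1",tn(450,384),sn(78,482)),("hole2",tn(618,341),sn(200,565)),("hole3",tn(543,98),sn(380,463))]:
    p,e=tri(t,a,s,b);print(n,P(p),"miss",P(e))
c=[onz(t,tn(*q),.012) for q in[(342,127),(563,70),(650,365),(425,422)]]
print("foot",P(c),"centre",P(np.mean(c,0)))
x=(c[0]-c[3]+c[1]-c[2]);print("yaw",np.degrees(np.arctan2(x[1],x[0])),"long",P(np.linalg.norm(x[:2])/2))
y=(c[0]-c[1]+c[3]-c[2]);print("yawy",np.degrees(np.arctan2(y[1],y[0]))-90,"short",P(np.linalg.norm(y[:2])/2))
h=onz(t,tw(102,60),.073);nt=onz(t,tn(515,208),.08);print("h",P(h),"nut",P(nt))
e=[onz(t,tw(*q),.061) for q in[(102,60),(125,210),(150,345),(161,435),(168,462)]]
print(P(e));d=e[0]-e[-1];print(np.degrees(np.arctan2(d[1],d[0])),P(np.linalg.norm(d)))
E
python3 m.py
```

```text
head [691.7 313.2  76.4] miss 1.3
tail [415.2 247.8  67.5] miss 1.1
nut [ 594.9 -166.6   82.8] miss 1.1
hole1 [ 525.5 -145.1   18.5] miss 1.0
hole2 [ 548.8 -223.4   18.8] miss 1.2
hole3 [ 665.  -187.2   19.7] miss 1.3
foot [[ 648.6  -92.2   12. ]
 [ 680.9 -197.4   12. ]
 [ 538.7 -239.3   12. ]
 [ 507.8 -134.2   12. ]] centre [ 594.  -165.8   12. ]
yaw 16.511763187867068 long 147.6
yawy 16.747740466398596 short 109.8
h [692.1 314.2  73. ] nut [ 595.1 -166.7   80. ]
[[696.  317.1  61. ]
 [588.7 291.9  61. ]
 [495.3 267.2  61. ]
 [434.4 255.   61. ]
 [416.4 249.   61. ]]
13.705949528469002 287.8
```

```bash
cat > go.py <<'E'
# how far in the tool's axes: python3 go.py x y z(TCP, mm) wrench_yaw_deg   (tool x = -wrench x)
import sys
from h import *
x,y,z,w=map(float,sys.argv[1:5]);s=monitor.sense();M=R.from_quat(s["tcp_rot"]).as_matrix()
d=M.T@(np.array([x,y,z])/1000-s["eef_pos"])
now=np.degrees(np.arctan2(-M[1,0],-M[0,0]));turn=-np.radians((w-now+180)%360-180)
print("t",s["clock"],"shift",d.round(4),"turn",turn.round(3),"yaw now",now.round(2),"q",s["qpos"].round(2),"tilt",M[2].round(3))
E
python3 go.py 536.3 277.2 150 13.3
```

```text
t 0.3 shift [-0.4084 -0.1802  0.0811] turn -0.583 yaw now -20.1 q [ 1.22  0.35  1.63  0.    1.16 -0.  ] tilt [ 0. -0. -1.]
```

```bash
python3 drive.py '-0.045 -0.02 0 -0.06; -0.09 -0.04 0 -0.12; -0.135 -0.06 0 -0.18; -0.18 -0.08 0 -0.24; -0.225 -0.1 0 -0.3; -0.27 -0.12 0.01 -0.36; -0.31 -0.14 0.03 -0.43; -0.35 -0.16 0.05 -0.5; -0.38 -0.17 0.07 -0.55; -0.4084 -0.1802 0.0811 -0.583' 0.085; python3 drive.py '0 0 0 0; 0 0 0 0'; python3 go.py 536.3 277.2 38 13.3
python3 - <<'E'
from h import *
t,s=cam("top"),cam("scene")
cv2.imwrite("pics/g1.png",np.hstack([crop(t,140,145,75,125,4),crop(s,190,110,100,100,5)]))
E
```

```text
clock: 1.3
eef_pos: [0.537, 0.2755, 0.1486]
tcp_rot: [-0.116, 0.993, -0.0, -0.001]
wrist_force: [-1.0, 0.2, -0.2]
grip_width: 0.0848
gripper_force: 0.0
clock: 1.5
eef_pos: [0.5364, 0.2769, 0.1499]
tcp_rot: [-0.115, 0.993, -0.0, -0.0]
wrist_force: [0.2, -0.2, 0.1]
grip_width: 0.085
gripper_force: 0.0
t 1.5 shift [-1.000e-04  3.000e-04  1.119e-01] turn -0.002 yaw now 13.18 q [ 0.47  0.41  1.75  0.    0.98 -1.33] tilt [ 0.001  0.    -1.   ]
```

View pics/g1.png

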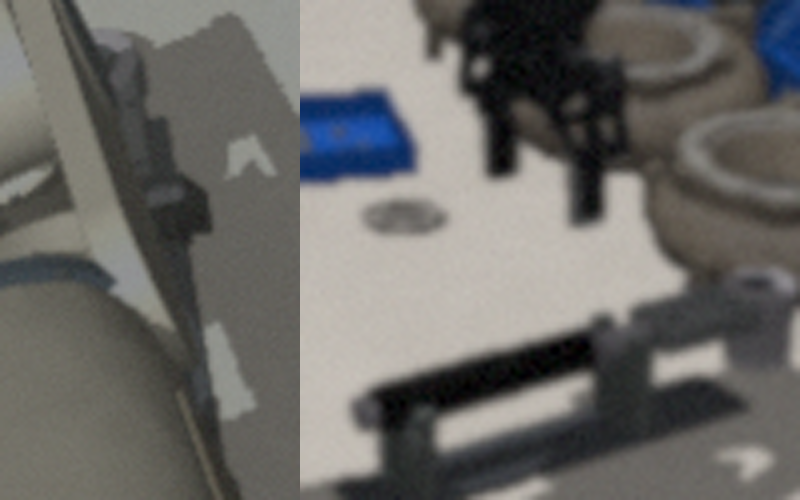

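The top view is blocked by the arm. In the scene view the open fingers hang above the grip at about crop (500–590,200), with the wrench undisturbed. The measured poses agree, so I'll descend and grip.

```bash
python3 drive.py '0 0 0.04 0; 0 0 0.075 0; 0 0 0.1 0; 0 0 0.112 0; 0 0 0.112 0'; python3 drive.py '0 0 0 0; 0 0 0 0; 0 0 0 0; 0 0 0 0; 0 0 0 0; 0 0 0 0; 0 0 0 0; 0 0 0 0' 0.01; python3 go.py 536.3 277.2 38 13.3
```

```text
clock: 2.1
eef_pos: [0.5352, 0.2778, 0.0373]
tcp_rot: [-0.116, 0.993, -0.0, -0.001]
wrist_force: [0.5, -0.4, -0.6]
grip_width: 0.0846
gripper_force: 0.0
clock: 2.9
eef_pos: [0.5369, 0.2774, 0.0392]
tcp_rot: [-0.116, 0.993, 0.0, 0.001]
wrist_force: [-0.8, -1.9, 6.4]
grip_width: 0.0232
gripper_force: 58.9
t 2.9 shift [ 0.0007 -0.0001  0.0012] turn -0.0 yaw now 13.29 q [ 0.47  0.56  1.81 -0.    0.77 -1.33] tilt [-0.001  0.    -1.   ]
```

```bash
python3 drive.py '0 0 -0.01 0; 0 0 -0.03 0; 0 0 -0.06 0; 0 0 -0.1 0; 0 0 -0.12 0; 0 0 -0.12 0; 0 0 -0.12 0';python3 go.py 441 -212 160 16.6
python3 - <<'E'
from h import *
t,s=cam("top"),cam("scene")
cv2.imwrite("pics/g2.png",np.hstack([crop(t,130,120,85,150,4),crop(s,190,110,120,150,4)]))
q=monitor.sense();print(q["wrist_force"],q["ft_torque"],q["eef_pos"])
E
```

```text
clock: 3.6
eef_pos: [0.5358, 0.2771, 0.1577]
tcp_rot: [-0.116, 0.993, -0.0, -0.0]
wrist_force: [-0.8, -0.4, -4.9]
grip_width: 0.0232
gripper_force: 59.5
t 3.6 shift [ 0.2048 -0.4541 -0.0021] turn -0.058 yaw now 13.3 q [ 0.47  0.4   1.75  0.    1.   -1.33] tilt [ 0.001 -0.    -1.   ]
[ 5.04338177e-03 -1.14533758e+00 -5.35078247e+00] [-0.0393022   0.1204336   0.00016901] [0.5351236  0.27671768 0.15636472]
```

View pics/g2.png

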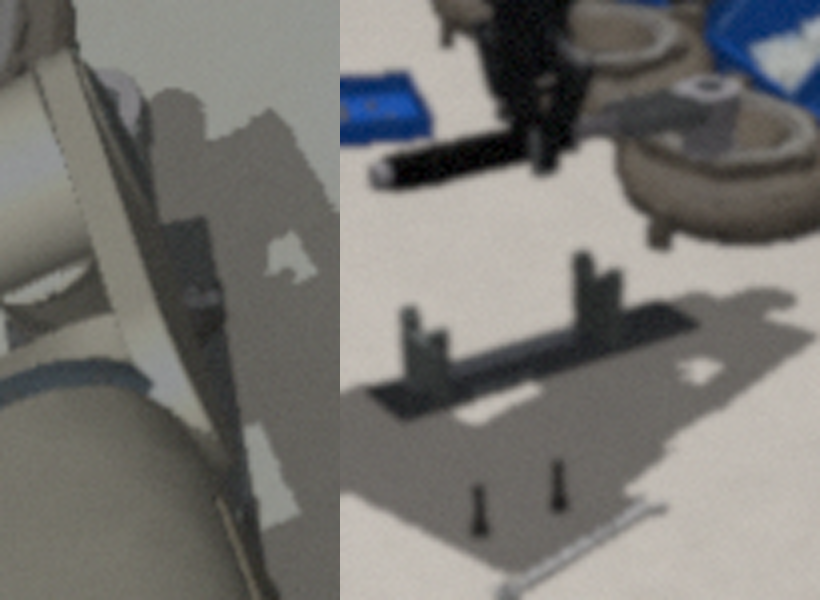

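The wrench is held: in the scene view the head hole is at (282,131) and the tail at (200,153), and the rest is empty. I'll check these against the predicted in-hand pose.

```bash
python3 - <<'E'
from h import *
s=cam("scene");q=monitor.sense();M=R.from_quat(q["tcp_rot"]).as_matrix()
print(q["eef_pos"],q["wrist_force"],q["clock"])
G=q["eef_pos"]+M@np.array([0,0,-.0215])
for pit in(-2,0,2,4):
    B=np.c_[-M[:,0],M[:,1],-M[:,2]]@R.from_euler("y",pit,degrees=True).as_matrix()
    f=lambda p:G+B@(np.array(p)/1000)
    print(pit,proj(s,[f([160,0,12]),f([-129,0,0]),f([-35,0,12])]).round(1).tolist())
E
python3 go.py 441 -212 160 16.6
```

```text
[0.53517824 0.27675061 0.15629767] [-1.25310627 -0.30106725 -4.78600004] 3.75
-2 [[281.9, 130.0], [198.6, 156.5], [227.4, 144.6]]
0 [[282.0, 131.7], [198.5, 155.0], [227.5, 144.1]]
2 [[282.1, 133.4], [198.4, 153.5], [227.6, 143.7]]
4 [[282.0, 135.2], [198.4, 151.9], [227.8, 143.3]]
t 3.75 shift [ 0.2041 -0.454  -0.0027] turn -0.058 yaw now 13.3 q [ 0.47  0.4   1.75  0.    1.   -1.33] tilt [ 0.003 -0.001 -1.   ]
```

```bash
python3 drive.py '0.01 -0.022 0 0; 0.028 -0.062 0 0; 0.046 -0.102 0 -0.01; 0.064 -0.142 0 -0.02; 0.082 -0.182 0 -0.02; 0.1 -0.222 0 -0.03; 0.118 -0.262 0 -0.04; 0.136 -0.302 0 -0.045; 0.154 -0.342 0 -0.05; 0.17 -0.378 0 -0.058'; python3 drive.py '0.014 -0.031 0 0; 0.024 -0.055 0 0; 0.031 -0.07 0 0; 0.034 -0.076 0 0; 0.034 -0.076 0 0; 0.034 -0.076 0 0;0.034 -0.076 0 0'; python3 go.py 441.2 -211.9 120 16.6
```

```text
clock: 4.75
eef_pos: [0.4565, -0.1313, 0.1571]
tcp_rot: [-0.145, 0.989, 0.0, -0.001]
wrist_force: [1.1, 0.3, -5.2]
grip_width: 0.023
gripper_force: 59.8
clock: 5.45
eef_pos: [0.4471, -0.2112, 0.1579]
tcp_rot: [-0.145, 0.989, 0.0, -0.0]
wrist_force: [0.8, 0.1, -4.1]
grip_width: 0.0229
gripper_force: 59.9
t 5.45 shift [0.0058 0.001  0.0379] turn 0.001 yaw now 16.68 q [-0.44  0.24  1.98  0.    0.92 -2.31] tilt [ 0.     0.001 -1.   ]
```

```bash
python3 drive.py '0.003 0.0005 0.015 0; 0.006 0.001 0.03 0; 0.006 0.001 0.036 0; 0.006 0.001 0.036 0; 0.006 0.001 0.036 0'; python3 go.py 441.2 -211.9 120 16.6
python3 - <<'E'
from h import *
t,s=cam("top"),cam("scene")
cv2.imwrite("pics/n1.png",np.hstack([crop(t,300,150,80,120,5),crop(s,290,200,80,120,5)]))
M=R.from_quat(monitor.sense()["tcp_rot"]).as_matrix();G=monitor.sense()["eef_pos"]+M@np.array([0,0,-.0215])
H=G+M@np.array([-.16,0,-.012]);print("head top",H,proj(t,H),proj(s,H))
E
```

```text
clock: 5.95
eef_pos: [0.4416, -0.2127, 0.1226]
tcp_rot: [-0.145, 0.989, -0.0, 0.0]
wrist_force: [0.1, -0.3, -2.9]
grip_width: 0.0232
gripper_force: 59.8
t 5.95 shift [0.0001 0.0009 0.0026] turn 0.001 yaw now 16.66 q [-0.45  0.29  2.01  0.    0.84 -2.31] tilt [-0. -0. -1.]
head top [ 0.59501003 -0.16714995  0.15651392] [[342.6796095  192.17009212]] [[329.88105422 218.86808059]]
```

View pics/n1.png

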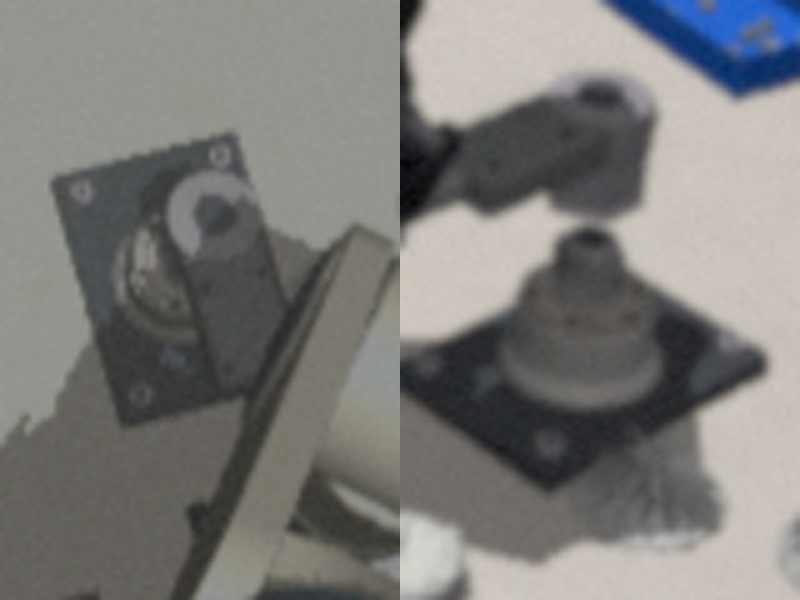

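Top view shows the head hole at (343.2,193.0); the scene view has it at (329.6,218.2), with the nut top just below at scene (327.6,246.6). Camera bias cancels if I compare head with nut by triangulation.

```bash
python3 - <<'E'
from h import *
t,s=cam("top"),cam("scene")
print(tri(t,(343.2,193.0),s,(329.6,218.2)))
print(tri(t,(338.7,199.2),s,(327.6,246.6)))
print(onz(t,(343.2,193),.1565),onz(t,(338.7,199.2),.08))
E
python3 go.py 441.2 -211.9 120 16.6
```

```text
(array([ 0.59274635, -0.16837754,  0.15917184]), np.float64(0.0011758655201851217))
(array([ 0.59506044, -0.16643368,  0.08269153]), np.float64(0.0010233174024381903))
[ 0.5928811  -0.16849918  0.1565    ] [ 0.59523689 -0.16657004  0.08      ]
t 6.15 shift [0.     0.0012 0.0028] turn 0.001 yaw now 16.63 q [-0.45  0.29  2.01  0.    0.84 -2.31] tilt [-0.001 -0.001 -1.   ]
```

```bash
python3 drive.py '-0.0022 0.0012 0 0; -0.0022 0.0012 0.01 0; -0.0022 0.0012 0.02 0; -0.0022 0.0012 0.02 0'; python3 drive.py '0 0 0.004 0; 0 0 0.008 0; 0 0 0.012 0; 0 0 0.012 0; 0 0 0.012 0'
python3 - <<'E'
from h import *
q=monitor.sense();print(q["wrist_force"],q["ft_torque"],q["eef_pos"])
E
```

```text
clock: 6.55
eef_pos: [0.4416, -0.2105, 0.1004]
tcp_rot: [-0.145, 0.989, 0.001, -0.001]
wrist_force: [-0.1, 0.9, -4.8]
grip_width: 0.0233
gripper_force: 59.8
clock: 7.05
eef_pos: [0.4428, -0.2111, 0.0901]
tcp_rot: [-0.145, 0.989, 0.0, -0.0]
wrist_force: [-0.3, -0.1, -4.2]
grip_width: 0.0233
gripper_force: 59.8
[-0.29659929 -0.07493677 -4.16762809] [-0.00136326  0.10945962 -0.00766804] [ 0.44282049 -0.21114531  0.09014101]
```

```bash
python3 drive.py '0 0 0.002 0; 0 0 0.004 0; 0 0 0.006 0; 0 0 0.006 0'; python3 drive.py '0 0 0.002 0; 0 0 0.004 0; 0 0 0.005 0; 0 0 0.005 0;0 0 0.005 0'
python3 - <<'E'
from h import *
q=monitor.sense();print(q["wrist_force"],q["ft_torque"],q["eef_pos"])
E
```

```text
clock: 7.45
eef_pos: [0.4429, -0.2113, 0.084]
tcp_rot: [-0.144, 0.99, -0.0, 0.0]
wrist_force: [0.7, -1.8, -4.7]
grip_width: 0.0231
gripper_force: 59.8
clock: 7.95
eef_pos: [0.443, -0.2112, 0.0792]
tcp_rot: [-0.145, 0.989, -0.0, 0.0]
wrist_force: [-0.1, -2.6, -3.6]
grip_width: 0.0235
gripper_force: 60.1
[-0.11276399 -2.62564377 -3.61137634] [-0.5050273  -0.03040074 -0.35089266] [ 0.44296176 -0.21124378  0.07921389]
```

```bash
python3 drive.py '0 -0.0008 0.001 0; 0 -0.001 0.002 0; 0 -0.001 0.002 0;0 -0.001 0.002 0'
python3 - <<'E'
from h import *
q=monitor.sense();print(q["wrist_force"],q["ft_torque"],q["eef_pos"])
t,s=cam("top"),cam("scene")
cv2.imwrite("pics/n2.png",np.hstack([crop(t,300,150,80,120,5),crop(s,290,200,80,120,5)]))
M=R.from_quat(q["tcp_rot"]).as_matrix();print(M.round(3).tolist())
E
```

```text
clock: 8.35
eef_pos: [0.443, -0.212, 0.0772]
tcp_rot: [-0.145, 0.989, 0.0, -0.0]
wrist_force: [-1.9, -0.2, -0.4]
grip_width: 0.0232
gripper_force: 60.5
[-1.86676576 -0.16420902 -0.36322359] [ 0.10950627 -0.17530093  0.02305446] [ 0.44302466 -0.2119924   0.07724382]
[[-0.958, -0.286, -0.0], [-0.286, 0.958, 0.0], [0.0, 0.0, -1.0]]
```

View pics/n2.png

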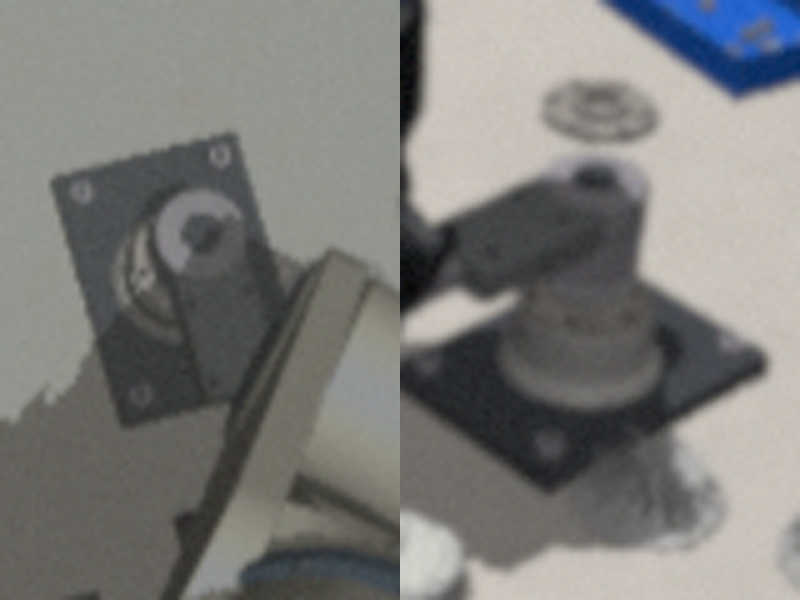

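The socket now covers the nut. In the scene view the head top is at about (328,235) and the socket meets the washer, and the wrist has lost about 4 N. A small push will confirm it is fully on.

```bash
python3 drive.py '0 0 0.001 0; 0 0 0.0015 0; 0 0 0.0015 0'
python3 - <<'E'
from h import *
q=monitor.sense();print(q["wrist_force"],q["ft_torque"],q["eef_pos"])
t,s=cam("top"),cam("scene")
for z in (.112,.115):
  for c,n in((t,0),(s,1)):print(z,n,proj(c,[.5945,-.1662,z]))
E
```

```text
clock: 8.75
eef_pos: [0.4429, -0.2121, 0.0756]
tcp_rot: [-0.145, 0.989, 0.0, -0.0]
wrist_force: [-4.1, -1.1, 2.1]
grip_width: 0.0231
gripper_force: 60.8
[-4.12348181 -1.14567305  2.07744566] [ 0.06795562 -0.04053581 -0.01117891] [ 0.44288942 -0.2121183   0.07563882]
0.112 0 [[340.07534874 196.58499161]]
0.112 1 [[328.04056173 235.78169896]]
0.115 0 [[340.22106568 196.30841213]]
0.115 1 [[328.13580359 234.65287658]]
```

```bash
python3 drive.py '0.001 0 -0.001 0; 0.001 0 -0.001 0; 0.001 0 -0.001 0'
cat > st.py <<'E'
from h import *
q=monitor.sense();M=R.from_quat(q["tcp_rot"]).as_matrix();f=q["wrist_force"]
# about the nut axis: moment of force on the tool at the grip + twist
C=np.array([.5945,-.1662]);p=q["eef_pos"][:2]-C
yaw=np.degrees(np.arctan2(-M[1,0],-M[0,0]));print("t",q["clock"].__round__(2),"F",f.round(1),"T",q["ft_torque"].round(2),"tcp",(q["eef_pos"]*1000).round(1),"yaw",yaw.round(1),
"azim",np.degrees(np.arctan2(-p[1],-p[0])).round(1),"rad",(np.linalg.norm(p)*1000).round(1),"Ftool",(M.T@f).round(1),"M about nut",(p[0]*f[1]-p[1]*f[0]+q["ft_torque"][2]).round(3))
E
python3 st.py
```

```text
clock: 9.15
eef_pos: [0.4426, -0.2124, 0.0767]
tcp_rot: [-0.145, 0.989, -0.0, 0.0]
wrist_force: [1.1, 0.4, -2.0]
grip_width: 0.0232
gripper_force: 60.2
t 9.15 F [ 1.1  0.4 -2. ] T [ 0.08 -0.25 -0.  ] tcp [ 442.6 -212.4   76.7] yaw 16.6 azim 16.9 rad 158.8 Ftool [-1.2  0.1  2. ] M about nut -0.016
```

```bash
python3 drive.py '-0.0002 0.008 0 0.05; -0.0008 0.016 0 0.1; -0.0018 0.0239 0 0.15; -0.0018 0.0239 0 0.15'|head -1; python3 st.py; python3 drive.py '-0.0002 0.008 0 0.05; -0.0002 0.008 0 0.05'|head -1; python3 st.py
```

```text
clock: 9.55
t 9.55 F [ 0.4 -2.9 -3. ] T [-0.43 -0.18 -0.45] tcp [ 437.4 -188.6   76.8] yaw 8.0 azim 8.1 rad 158.7 Ftool [ 0.1 -3.   3. ] M about nut 0.023
clock: 9.75
t 9.75 F [ 0.6 -1.  -3.8] T [-0.37 -0.26 -0.39] tcp [ 436.6 -181.    76.8] yaw 5.2 azim 5.4 rad 158.6 Ftool [-0.5 -1.   3.8] M about nut -0.225
```

```bash
cat > st.py <<'E'
from h import *
import sys
F=[];T=[];Y=[]
for i in range(4):
    q=monitor.sense();F.append(q["wrist_force"]);T.append(q["ft_torque"]);Y.append(q["eef_pos"])
    if i<3:vision.camera("scene")
M=R.from_quat(q["tcp_rot"]).as_matrix();f=np.mean(F,0);tz=np.mean(T,0)[2];e=np.mean(Y,0)
p=e[:2]-np.array([.5955,-.1665]);m=p[0]*f[1]-p[1]*f[0]+tz
yaw=np.degrees(np.arctan2(-M[1,0],-M[0,0]))
print("t",round(q["clock"],2),"Ftool",(M.T@f).round(1),"Tz",tz.round(2),"each",[round(p[0]*a[1]-p[1]*a[0]+b[2],2) for a,b in zip(F,T)],"tcp",(e*1000).round(1),"yaw",yaw.round(1),"rad",(np.linalg.norm(p)*1000).round(1),"M",m.round(3))
sys.exit(int(abs(m)>.3))
E
python3 st.py; python3 drive.py '-0.0002 0.008 0 0.05; -0.0002 0.008 0 0.05'|head -1; python3 st.py
```

```text
t 9.9 Ftool [-1.3 -1.5  3.5] Tz -0.28 each [np.float64(-0.22), np.float64(-0.1), np.float64(0.08), np.float64(0.08)] tcp [ 436.5 -181.3   76.8] yaw 5.3 rad 159.7 M -0.038
clock: 10.1
t 10.25 Ftool [-1.6 -1.9  3.2] Tz -0.26 each [np.float64(0.07), np.float64(0.2), np.float64(-0.11), np.float64(0.02)] tcp [ 436.  -173.3   76.8] yaw 2.4 rad 159.7 M 0.044
```

```bash
D="python3 drive.py"; python3 drive.py '-0.0002 0.008 0 0.05; -0.0002 0.008 0 0.05'>/dev/null; python3 st.py && python3 drive.py '-0.0002 0.008 0 0.05; -0.0002 0.008 0 0.05'>/dev/null && python3 st.py && python3 drive.py '-0.0002 0.008 0 0.05; -0.0002 0.008 0 0.05'>/dev/null && python3 st.py
```

```text
t 10.6 Ftool [-2.3 -1.7  3. ] Tz -0.29 each [np.float64(0.08), np.float64(-0.02), np.float64(-0.05), np.float64(-0.08)] tcp [ 435.8 -165.3   76.8] yaw -0.5 rad 159.7 M -0.019
t 10.95 Ftool [-3.1 -2.1  3.3] Tz -0.31 each [np.float64(-0.03), np.float64(-0.03), np.float64(0.14), np.float64(0.04)] tcp [ 436.1 -157.3   76.8] yaw -3.3 rad 159.6 M 0.031
t 11.3 Ftool [-3.8 -3.5  3.9] Tz -0.25 each [np.float64(0.27), np.float64(0.37), np.float64(0.27), np.float64(0.34)] tcp [ 436.8 -149.5   76.8] yaw -6.2 rad 159.6 M 0.312
```

```bash
python3 drive.py '-0.0005 0.0048 0 0.03; -0.0005 0.0048 0 0.03'>/dev/null; python3 st.py
```

```text
t 11.65 Ftool [-3.1 -4.4  2.6] Tz -0.19 each [np.float64(0.39), np.float64(0.44), np.float64(0.65), np.float64(0.57)] tcp [ 437.4 -144.8   76.7] yaw -7.9 rad 159.5 M 0.512
```

```bash
python3 drive.py '-0.0003 0.0032 0 0.02; -0.0003 0.0032 0 0.02'>/dev/null; python3 st.py
```

```text
t 12.0 Ftool [-1.8 -5.4  2.4] Tz -0.18 each [np.float64(0.77), np.float64(0.73), np.float64(0.62), np.float64(0.64)] tcp [ 437.9 -141.7   76.7] yaw -9.0 rad 159.5 M 0.689
```

```bash
python3 drive.py '-0.0003 0.0024 0 0.015; -0.0003 0.0024 0 0.015'>/dev/null; python3 st.py
```

```text
t 12.35 Ftool [-0.7 -5.7  1.7] Tz -0.18 each [np.float64(0.78), np.float64(0.85), np.float64(0.53), np.float64(0.75)] tcp [ 438.3 -139.4   76.6] yaw -9.9 rad 159.5 M 0.728
```

```bash
python3 drive.py '-0.0001 0.0024 0 0.015; -0.0001 0.0024 0 0.015'>/dev/null; python3 st.py
```

```text
t 12.7 Ftool [-0.5 -6.2  1.4] Tz -0.16 each [np.float64(0.79), np.float64(0.67), np.float64(0.82), np.float64(1.0)] tcp [ 438.7 -137.    76.6] yaw -10.7 rad 159.6 M 0.818
```

```bash
python3 drive.py '-0.0001 0.0024 0 0.015; -0.0001 0.0024 0 0.015'>/dev/null; python3 st.py
```

```text
t 13.05 Ftool [-0.2 -6.1  0.9] Tz -0.17 each [np.float64(0.78), np.float64(0.76), np.float64(0.95), np.float64(0.77)] tcp [ 439.2 -134.7   76.6] yaw -11.6 rad 159.5 M 0.814
```

```bash
python3 drive.py '-0.0001 0.0024 0 0.015; -0.0001 0.0024 0 0.015'>/dev/null; python3 st.py
```

```text
t 13.4 Ftool [ 0.3 -6.6  0.5] Tz -0.14 each [np.float64(0.93), np.float64(0.87), np.float64(0.92), np.float64(0.92)] tcp [ 439.7 -132.4   76.6] yaw -12.5 rad 159.5 M 0.911
```

```bash
python3 drive.py '-0.0001 0.0024 0 0.015; -0.0001 0.0024 0 0.015'>/dev/null; python3 st.py
```

```text
t 13.75 Ftool [ 0.4 -6.2  0.7] Tz -0.23 each [np.float64(0.73), np.float64(0.88), np.float64(0.78), np.float64(0.65)] tcp [ 440.2 -129.9   76.6] yaw -13.3 rad 159.5 M 0.761
```

```bash
python3 drive.py '-0.0001 0.0016 0 0.01; -0.0001 0.0016 0 0.01'>/dev/null; python3 st.py
```

```text
t 14.1 Ftool [ 0.5 -5.3  0.2] Tz -0.23 each [np.float64(0.76), np.float64(0.7), np.float64(0.58), np.float64(0.41)] tcp [ 440.6 -128.3   76.5] yaw -13.9 rad 159.5 M 0.612
```

```bash
python3 drive.py '-0.0001 0.0024 0 0.015; -0.0001 0.0024 0 0.015'>/dev/null; python3 st.py
```

```text
t 14.45 Ftool [ 3.3 -3.5  0.4] Tz -0.38 each [np.float64(0.05), np.float64(0.23), np.float64(0.29), np.float64(0.13)] tcp [ 441.3 -125.5   76.5] yaw -14.9 rad 159.5 M 0.172
```

It clicked: torque fell from 0.91 to 0.17 N m. I'll stop here and unload.

```bash
python3 drive.py '-0.0001 -0.0048 0 -0.03; -0.0003 -0.0096 0 -0.06; -0.0005 -0.0128 0 -0.08; -0.0005 -0.0128 0 -0.08'>/dev/null; python3 st.py
```

```text
t 15.0 Ftool [ 4.5 -6.3 -0.5] Tz -0.17 each [np.float64(0.79), np.float64(0.85), np.float64(0.82), np.float64(0.85)] tcp [ 438.5 -138.4   76.5] yaw -10.3 rad 159.5 M 0.829
```

```bash
python3 drive.py '0.0003 -0.0048 0 -0.03; 0.0005 -0.0096 0 -0.06; 0.0005 -0.0096 0 -0.06'>/dev/null; python3 st.py
```

```text
t 15.45 Ftool [ 1.8 -2.1  1. ] Tz -0.27 each [np.float64(0.08), np.float64(-0.03), np.float64(0.11), np.float64(0.06)] tcp [ 437.1 -147.6   76.6] yaw -6.9 rad 159.5 M 0.057
```

```bash
python3 drive.py '0.0004 -0.0056 0 -0.035; 0.0004 -0.0056 0 -0.035'>/dev/null; python3 st.py; python3 drive.py '0 0 -0.004 0; 0 0 -0.008 0; 0 0 -0.012 0; 0 0 -0.012 0'; python3 st.py
```

```text
t 15.8 Ftool [-0.3 -2.1  2.7] Tz -0.27 each [np.float64(0.12), np.float64(-0.04), np.float64(0.12), np.float64(0.03)] tcp [ 436.6 -153.1   76.7] yaw -4.9 rad 159.5 M 0.057
clock: 16.2
eef_pos: [0.4386, -0.1533, 0.0894]
tcp_rot: [0.042, 0.999, -0.0, 0.002]
wrist_force: [8.3, -2.6, -9.3]
grip_width: 0.0233
gripper_force: 59.6
t 16.35 Ftool [-8.6 -1.1  8.7] Tz -0.1 each [np.float64(0.22), np.float64(0.11), np.float64(-0.03), np.float64(0.02)] tcp [ 438.5 -153.3   89.3] yaw -4.9 rad 157.5 M 0.079
```

```bash
python3 drive.py '-0.001 0 0 0; -0.0015 0 -0.002 0; -0.0015 0 -0.004 0; -0.0015 0 -0.004 0'|head -1; python3 st.py
```

```text
clock: 16.75
t 16.9 Ftool [-7.9 -2.3 10.6] Tz -0.16 each [np.float64(0.12), np.float64(0.2), np.float64(0.18), np.float64(0.3)] tcp [ 439.3 -153.3   92.9] yaw -4.9 rad 156.7 M 0.2
```

Run:
```python
from h import *
t,s=cam("top"),cam("scene")
cv2.imwrite("pics/n3.png",np.hstack([crop(t,310,160,60,100,6),crop(s,290,190,70,100,6)]))
q=monitor.sense();M=R.from_quat(q["tcp_rot"]).as_matrix()
G=q["eef_pos"]+M@np.array([0,0,-.0215])
for pit in(-3,0,3,6,9):
    B=np.c_[-M[:,0],M[:,1],-M[:,2]]@R.from_euler("y",pit,degrees=True).as_matrix()
    P=G+B@np.array([.16,0,.012]);print(pit,P.round(4),proj(t,P),proj(s,P))
```

```text
-3 [ 0.5978 -0.1668  0.1352] [[341.46081119 193.1937554 ]] [[330.19162071 226.82107322]]
0 [ 0.5987 -0.1669  0.1269] [[341.07542695 193.67087321]] [[330.2713597  229.95689182]]
3 [ 0.5991 -0.1669  0.1185] [[340.67759594 194.30578662]] [[330.1719832  233.10947721]]
6 [ 0.5991 -0.1669  0.1101] [[340.26855324 195.09389482]] [[329.89579161 236.27104579]]
9 [ 0.5986 -0.1669  0.1017] [[339.8495127  196.03037913]] [[329.44540878 239.43397502]]
```

View pics/n3.png

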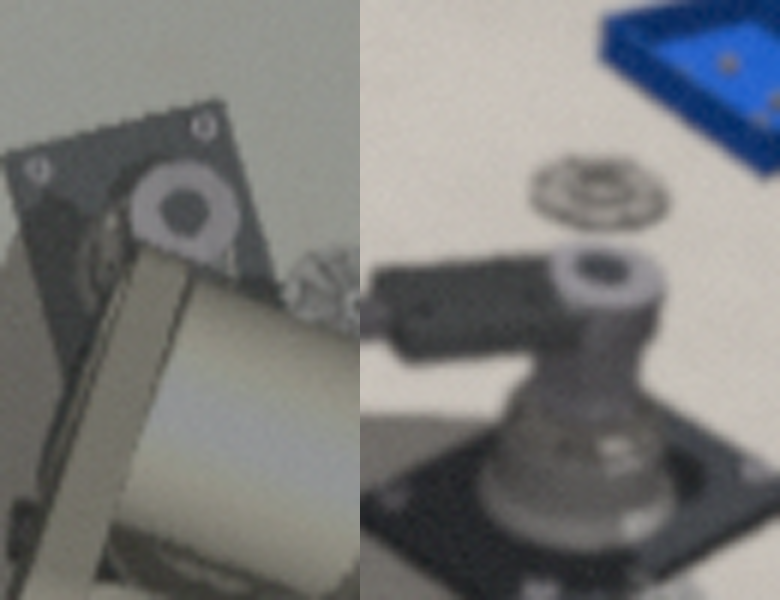

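The head is at scene (330.9,234.3), so it has barely risen: the wrench is pitched about 5° and binding on the nut. I'll lower back to level, null the side force, then lift.

```bash
python3 drive.py '0 0 0.004 0; 0.0008 0 0.008 0; 0.0015 0 0.012 0; 0.0015 0 0.016 0; 0.0015 0 0.016 0'|head -1; python3 st.py;python3 drive.py '0 -0.0007 0 0; 0 -0.0007 0 0'|head -1; python3 st.py
```

```text
clock: 17.5
t 17.65 Ftool [ 0.5 -1.9  0.5] Tz -0.12 each [np.float64(0.21), np.float64(0.36), np.float64(0.11), np.float64(0.04)] tcp [ 435.9 -153.    76.4] yaw -4.9 rad 160.2 M 0.18
clock: 17.85
t 18.0 Ftool [0.6 0.4 1. ] Tz 0.16 each [np.float64(0.19), np.float64(0.04), np.float64(-0.01), np.float64(0.17)] tcp [ 435.9 -153.6   76.6] yaw -4.8 rad 160.1 M 0.098
```

```bash
python3 drive.py '0 -0.0045 0 -0.03; 0 -0.0045 0 -0.03'|head -1; python3 st.py; python3 drive.py '0 0 -0.001 0; 0 0 -0.002 0.01; 0 0 -0.003 -0.01; 0 0 -0.004 0; 0 0 -0.004 0'|head -1; python3 st.py
```

```text
clock: 18.2
t 18.35 Ftool [0.2 0.5 2.6] Tz 0.13 each [np.float64(-0.1), np.float64(0.12), np.float64(0.11), np.float64(0.05)] tcp [ 435.6 -158.2   76.6] yaw -3.2 rad 160.1 M 0.046
clock: 18.85
t 19.0 Ftool [-0.7  0.8  5.4] Tz 0.09 each [np.float64(0.05), np.float64(0.02), np.float64(-0.1), np.float64(-0.11)] tcp [ 435.7 -158.2   80.7] yaw -3.1 rad 160.0 M -0.037
```

```bash
sed -i 's/"Tz",tz.round(2)/"Ttool",(M.T@np.mean(T,0)).round(2)/' st.py; python3 drive.py '0 0 -0.001 0.01; 0 0 -0.002 -0.01; 0 0 -0.003 0.01; 0 0 -0.004 -0.01; 0 0 -0.005 0; 0 0 -0.005 0'|head -1; python3 st.py
python3 - <<'E'
from h import *
t,s=cam("top"),cam("scene")
for c,x,y in((s,331,233),(t,340,194)):
    g=cv2.cvtColor(c["pixels"],cv2.COLOR_RGB2GRAY)[y-12:y+13,x-10:x+11];print(g[::1,::2])
E
```

```text
clock: 19.6
t 19.75 Ftool [-0.1 -0.2  4.7] Ttool [-0.    0.11 -0.03] each [np.float64(0.05), np.float64(0.06), np.float64(0.06), np.float64(0.05)] tcp [ 435.7 -158.3   85.7] yaw -3.1 rad 160.0 M 0.053
[[144 144 124 118 133 129 125 126 144 142 171]
 [146 147 124 118 133 130 120 122 137 128 158]
 [142 148 132 120 116 118 119 132 137 126 152]
 [130 137 135 123 127 131 127 140 139 126 150]
 [130 118 123 134 144 150 136 133 132 120 159]
 [152 119 119 132 143 146 124 114 122 135 173]
 [170 138 122 126 133 137 117 108 132 165 186]
 [176 156 140 137 132 135 122 126 160 183 190]
 [162 155 139 126 118 128 136 139 171 188 191]
 [147 149 121  99  94 103 127 147 163 185 192]
 [134 142 102  78  77  84 113 146 159 177 191]
 [127 138  93  71  74  77 107 146 153 167 186]
 [125 142 100  80  74  80 113 147 148 159 187]
 [118 147 125 101  85 102 129 147 146 152 187]
 [115 147 143 127 113 127 143 148 145 141 185]
 [110 142 144 143 141 145 149 144 128 133 189]
 [ 91 130 140 145 144 146 140 132 113 129 185]
 [ 84 116 126 130 133 131 122 104  85 131 187]
 [ 78 105 108 104 108 107  97  86  75 138 190]
 [ 76 
[... 752 characters left out ...]
  97 134 131 112  96 108 129 127 124  84]
 [ 84 115 135 130  91  84  82 119 124 128  82]
 [ 82 125 135 128  85  80  79  95 128 130  86]
 [ 69 127 132 128  77  77  80  89 126 129  85]
 [ 72 125 132 127  77  79  81  84 126 130  89]
 [ 74 123 133 129  79  79  80  88 125 130  92]
 [ 78 109 133 133  91  83  81 107 129 129  84]
 [ 86  96 133 131 113  99  94 125 127 129  78]
 [ 84  74 132 132 128 123 117 132 127 122  80]
 [ 85  63 115 122 128 128 132 133 128 115  79]
 [ 79  65  84  95 117 128 132 129 126 102  77]
 [ 84  63  76  87  93 116 131 128 118  98  77]
 [ 84  66  73  99  96  91 117 114 107  96  79]
 [ 90  67  73 107 103  98  94  82  96  89  80]
 [ 87  67  76 108 108 104 101  77  83  80  73]]
```

The wrench is free: the moments match free hanging, and the hole has moved up to about (329,232). Continue lifting.

```bash
python3 drive.py '0 0 -0.004 0; 0 0 -0.008 0; 0 0 -0.012 0; 0 0 -0.016 0; 0 0 -0.02 0; 0 0 -0.03 0; 0 0 -0.045 0; 0 0 -0.065 0; 0 0 -0.075 0; 0 0 -0.075 0'; python3 st.py; python3 go.py 536.3 277.2 158 13.3
python3 - <<'E'
from h import *
s,t=cam("scene"),cam("top");q=monitor.sense();M=R.from_quat(q["tcp_rot"]).as_matrix();G=q["eef_pos"]+M@np.array([0,0,-.0215])
for pit in(-2,0,2,4):
    B=np.c_[-M[:,0],M[:,1],-M[:,2]]@R.from_euler("y",pit,degrees=True).as_matrix()
    P=G+B@np.array([.16,0,.012]);print(pit,proj(s,P).round(1),proj(t,P).round(1))
u,v=proj(s,P)[0].astype(int);print(u,v)
g=cv2.GaussianBlur(cv2.cvtColor(s["pixels"],cv2.COLOR_RGB2GRAY),(0,0),.7)[v-12:v+9,u-9:u+10];print(g[:,::2])
E
```

```text
clock: 20.85
eef_pos: [0.4368, -0.1586, 0.1623]
tcp_rot: [0.027, 1.0, -0.001, 0.002]
wrist_force: [-0.1, 0.9, -5.2]
grip_width: 0.0233
gripper_force: 60.3
t 21.0 Ftool [-0.2  0.9  5. ] Ttool [-0.01  0.14 -0.01] each [np.float64(-0.19), np.float64(-0.05), np.float64(-0.13), np.float64(-0.19)] tcp [ 436.  -158.3  161.1] yaw -3.1 rad 159.7 M -0.138
t 21.0 shift [-0.077   0.4402  0.0022] turn -0.287 yaw now -3.14 q [-0.35  0.19  2.04 -0.    0.91 -1.87] tilt [ 0.001  0.    -1.   ]
-2 [[331. 202.]] [[344.8 188.1]]
0 [[331.  204.2]] [[344.5 188.5]]
2 [[331.  206.5]] [[344.2 188.9]]
4 [[330.8 208.7]] [[343.9 189.4]]
330 208
[[193 191 191 187 150  78  55  59  56  55]
 [194 192 189 185 150  89  67  65  62  67]
 [193 188 183 177 150 109  93  82  73  76]
 [188 179 170 163 144 124 115 106  94  86]
 [175 166 157 144 126 118 117 123 119 100]
 [150 152 148 124 100  97 103 121 134 121]
 [121 143 143 110  82  79  86 109 140 138]
 [100 135 142 108  79  74  80 105 142 147]
 [ 88 129 144 117  90  84  88 113 143 149]
 [ 81 123 146 133 112 107 110 128 145 147]
 [ 75 114 144 144 135 132 133 140 146 140]
 [ 70  99 135 142 142 143 142 142 140 126]
 [ 66  87 122 132 134 137 135 130 122 104]
 [ 66  80 109 117 116 119 116 109  99  84]
 [ 67  75  95  98  97  99  96  89  82  75]
 [ 68  70  80  81  82  88  85  79  75  73]
 [ 66  65  68  68  75  83  79  77  72  74]
 [ 62  61  61  63  72  80  79  75  70  76]
 [ 59  59  59  61  70  79  77  74  69  85]
 [ 59  57  57  59  68  77  76  72  69  98]
 [ 59  55  56  58  68  75  75  72  72 113]]
```

```bash
python3 drive.py '-0.004 0.02 0 0; -0.01 0.06 0 -0.03; -0.018 0.1 0 -0.06; -0.025 0.145 0 -0.1; -0.033 0.19 0 -0.14; -0.041 0.235 0 -0.18; -0.049 0.28 0 -0.21; -0.057 0.325 0 -0.24; -0.065 0.37 0 -0.27; -0.071 0.405 0 -0.287'|tail -5; python3 drive.py '0 0 0 0; 0 0 0 0'|head -1; python3 go.py 536.5 277.3 100 13.3
```

```text
eef_pos: [0.5288, 0.2448, 0.1597]
tcp_rot: [-0.117, 0.993, 0.0, -0.0]
wrist_force: [1.1, -0.6, -4.0]
grip_width: 0.0229
gripper_force: 60.4
clock: 22.3
t 22.3 shift [-0.0163  0.0318  0.0594] turn 0.002 yaw now 13.4 q [ 0.43  0.37  1.79 -0.    0.99 -1.38] tilt [ 0.002 -0.001 -1.   ]
```

```bash
python3 drive.py '-0.006 0.012 0 0; -0.012 0.025 0.01 0; -0.0163 0.0318 0.03 0; -0.0163 0.0318 0.05 0.002; -0.0163 0.0318 0.0594 0.002; -0.0163 0.0318 0.0594 0.002; -0.0163 0.0318 0.0594 0.002'|tail -3; python3 go.py 536.5 277.3 62 13.3
python3 - <<'E'
from h import *
s=cam("scene");q=monitor.sense();M=R.from_quat(q["tcp_rot"]).as_matrix();G=q["eef_pos"]+M@np.array([0,0,-.0215])
B=np.c_[-M[:,0],M[:,1],-M[:,2]];P=proj(s,[G+B@np.array([.16,0,.012]),G+B@np.array([-.125,0,0])]);print(P.round(1))
cv2.imwrite("pics/p1.png",crop(s,190,120,110,95,6))
E
```

```text
wrist_force: [-0.6, 0.3, -4.6]
grip_width: 0.0232
gripper_force: 60.7
t 23.0 shift [0.001  0.0007 0.0395] turn -0.002 yaw now 13.17 q [ 0.47  0.47  1.78  0.    0.89 -1.33] tilt [-0.  0. -1.]
[[282.4 148. ]
 [201.6 172.6]]
```

View pics/p1.png

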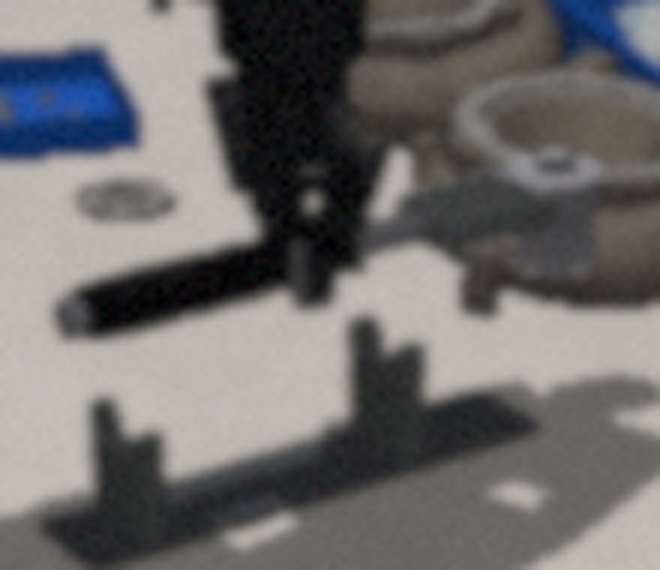

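The wrench hangs level and over the rest: hole at (282.1,146.8) against (282.4,148) predicted, and the notches are directly below. Descend.

```bash
python3 drive.py '0.0005 0.0004 0.012 0; 0.001 0.0007 0.025 -0.002; 0.001 0.0007 0.0395 -0.002; 0.001 0.0007 0.0395 -0.002; 0.001 0.0007 0.0395 -0.002'|tail -3; python3 go.py 536.6 277.3 45 13.3;  python3 drive.py '0 0 0.006 0; 0 0 0.012 0; 0 0 0.017 0; 0 0 0.017 0'|tail -3; python3 st.py;  python3 go.py 536.6 277.3 39 13.3
```

```text
wrist_force: [-0.2, 0.1, -4.5]
grip_width: 0.0232
gripper_force: 60.6
t 23.55 shift [-0.0009 -0.      0.016 ] turn 0.0 yaw now 13.3 q [ 0.47  0.52  1.8  -0.    0.82 -1.33] tilt [ 0.002 -0.    -1.   ]
wrist_force: [-0.1, -0.4, -5.7]
grip_width: 0.0233
gripper_force: 60.7
t 24.1 Ftool [0.  0.1 4.9] Ttool [0.   0.08 0.  ] each [np.float64(0.09), np.float64(-0.14), np.float64(-0.08), np.float64(0.15)] tcp [536.1 277.3  44.5] yaw 13.3 rad 447.7 M 0.005
t 24.1 shift [-0.0002 -0.0002  0.0058] turn 0.0 yaw now 13.31 q [ 0.47  0.55  1.81 -0.    0.78 -1.33] tilt [-0.  0. -1.]
```

```bash
python3 drive.py '0 0 0.002 0; 0 0 0.004 0; 0 0 0.005 0; 0 0 0.005 0'|tail -3; python3 st.py; python3 drive.py '0 0 0.001 0; 0 0 0.002 0; 0 0 0.002 0'|head -1; python3 st.py
```

```text
wrist_force: [-0.4, -0.3, -1.9]
grip_width: 0.0232
gripper_force: 61.2
t 24.65 Ftool [0.2 0.2 2. ] Ttool [0.02 0.33 0.01] each [np.float64(0.19), np.float64(0.38), np.float64(-0.05), np.float64(-0.22)] tcp [536.3 277.4  39.9] yaw 13.3 rad 447.8 M 0.074
clock: 24.95
t 25.1 Ftool [  5.5  -1.6 -15.9] Ttool [ 0.25  1.48 -0.02] each [np.float64(2.66), np.float64(2.6), np.float64(2.37), np.float64(2.02)] tcp [536.4 277.4  39.5] yaw 13.3 rad 447.9 M 2.411
```

```bash
python3 drive.py '0 0 -0.0012 0; 0 0 -0.0012 0'|head -1; python3 st.py; python3 drive.py '0 0 0 0; 0 0 0 0; 0 0 0 0; 0 0 0 0; 0 0 0 0; 0 0 0 0; 0 0 0 0' 0.085|tail -3; python3 drive.py '0 0 -0.02 0; 0 0 -0.06 0; 0 0 -0.1 0; 0 0 -0.14 0; 0 0 -0.15 0; 0 0 -0.15 0'
python3 - <<'E'
from h import *
s=cam("scene")
old=cv2.imread("pics/scene0.png")[:,:,::-1]
a=cv2.cvtColor(np.ascontiguousarray(old),cv2.COLOR_RGB2GRAY);b=cv2.cvtColor(s["pixels"],cv2.COLOR_RGB2GRAY)
T=a[158:180,262:292];R_=cv2.matchTemplate(b[148:190,252:302],T,cv2.TM_CCOEFF_NORMED);print("head",cv2.minMaxLoc(R_),"expect (10,10)")
T=a[182:212,198:222];R_=cv2.matchTemplate(b[172:222,188:232],T,cv2.TM_CCOEFF_NORMED);print("tail",cv2.minMaxLoc(R_))
g=lambda x:cv2.GaussianBlur(x[150:215,195:295],(0,0),1)
print(cv2.phaseCorrelate(np.float64(g(a)),np.float64(g(b))))
cv2.imwrite("pics/e1.png",crop(s,190,110,110,110,5))
E
```

```text
clock: 25.3
t 25.45 Ftool [ 2.3 -0.9 -7.5] Ttool [ 0.09  1.04 -0.04] each [np.float64(0.71), np.float64(1.0), np.float64(1.21), np.float64(1.1)] tcp [536.4 277.4  39.5] yaw 13.3 rad 447.9 M 1.004
wrist_force: [-0.8, 1.3, -1.0]
grip_width: 0.0851
gripper_force: 0.0
clock: 26.75
eef_pos: [0.5373, 0.2779, 0.1909]
tcp_rot: [-0.116, 0.993, 0.001, 0.002]
wrist_force: [0.9, 0.9, -0.2]
grip_width: 0.0851
gripper_force: 0.0
head (-0.3551272749900818, 0.7919280529022217, (5, 17), (10, 10)) expect (10,10)
tail (-0.7198171615600586, 0.9874212145805359, (20, 16), (10, 10))
((-0.028819908532263128, -0.03213945065500212), 0.8070807677921453)
```

Template matching puts the wrench at its original pixels. I'll return the arm to its start so the shadows match, then compare both full views numerically.

```bash
python3 go.py 214.6 586.5 230.5 -20.1
```

```text
t 26.8 shift [ 0.2419  0.3748 -0.0416] turn 0.583 yaw now 13.3 q [ 0.47  0.36  1.72  0.    1.06 -1.33] tilt [-0.001  0.    -1.   ]
```

```bash
python3 drive.py '0.01 0.015 -0.03 0.05; 0.035 0.053 -0.0416 0.11; 0.06 0.093 -0.0416 0.17; 0.085 0.132 -0.0416 0.23; 0.11 0.17 -0.0416 0.29; 0.135 0.21 -0.0416 0.35; 0.16 0.248 -0.0416 0.41; 0.185 0.287 -0.0416 0.47; 0.21 0.325 -0.0416 0.53; 0.2419 0.3748 -0.0416 0.583'|tail -3;python3 drive.py '0 0 0 0; 0 0 0 0'|head -3
python3 - <<'E'
from h import *
for n in("scene","top"):
    c=cam(n);a=cv2.GaussianBlur(cv2.imread(f"pics/{n}0.png"),(0,0),1);b=cv2.GaussianBlur(np.ascontiguousarray(c["pixels"][:,:,::-1]),(0,0),1)
    d=cv2.absdiff(a,b).max(2);k,_,st,ce=cv2.connectedComponentsWithStats((d>22).astype(np.uint8))
    print(n,[(st[i,4],ce[i].round().tolist()) for i in range(1,k) if st[i,4]>3])
    x,y,w,h=(195,150,100,65) if n=="scene" else(150,145,50,125)
    print(cv2.phaseCorrelate(np.float64(a[y:y+h,x:x+w,1]),np.float64(b[y:y+h,x:x+w,1])))
E
```

```text
wrist_force: [0.6, 0.4, 0.0]
grip_width: 0.085
gripper_force: 0.0
clock: 28.0
eef_pos: [0.2198, 0.5796, 0.228]
tcp_rot: [0.173, 0.985, -0.002, -0.0]
scene [(np.int32(42), [122.0, 5.0]), (np.int32(5), [114.0, 22.0]), (np.int32(4), [90.0, 48.0]), (np.int32(13), [108.0, 47.0]), (np.int32(18), [115.0, 51.0]), (np.int32(75), [93.0, 63.0]), (np.int32(4), [112.0, 56.0]), (np.int32(280), [115.0, 85.0]), (np.int32(5), [104.0, 58.0]), (np.int32(132), [98.0, 85.0]), (np.int32(7), [105.0, 94.0]), (np.int32(39), [102.0, 103.0]), (np.int32(46), [143.0, 171.0]), (np.int32(6), [155.0, 164.0]), (np.int32(80), [193.0, 180.0]), (np.int32(30), [163.0, 177.0]), (np.int32(20), [180.0, 180.0]), (np.int32(26), [147.0, 188.0]), (np.int32(44), [150.0, 205.0]), (np.int32(11), [198.0, 213.0])]
((0.060986951108148446, -0.07365244797468762), 0.9656707976594658)
top [(np.int32(97), [89.0, 244.0]), (np.int32(16), [63.0, 246.0]), (np.int32(59), [130.0, 258.0]), (np.int32(14), [55.0, 265.0]), (np.int32(52), [102.0, 265.0]), (np.int32(77), [90.0, 283.0]), (np.int32(8), [46.0, 279.0]), (np.int32(23), [43.0, 288.0]), (np.int32(25), [48.0, 295.0]), (np.int32(84), [67.0, 303.0]), (np.int32(45), [106.0, 305.0]), (np.int32(6), [90.0, 305.0]), (np.int32(16), [135.0, 308.0]), (np.int32(4), [120.0, 309.0]), (np.int32(327), [18.0, 329.0]), (np.int32(13), [149.0, 313.0]), (np.int32(6), [171.0, 320.0]), (np.int32(20), [3.0, 335.0]), (np.int32(13), [21.0, 342.0]), (np.int32(33), [3.0, 350.0]), (np.int32(5), [24.0, 349.0]), (np.int32(5), [19.0, 351.0]), (np.int32(65), [25.0, 365.0]), (np.int32(148), [34.0, 388.0]), (np.int32(5), [50.0, 380.0]), (np.int32(5), [57.0, 386.0]), (np.int32(28), [67.0, 393.0]), (np.int32(5), [43.0, 398.0]), (np.int32(20), [81.0, 403.0]), (np.int32(4), [48.0, 402.0]), (np.int32(17), [82.0, 411.0])]
((-0.27732903248121943, 0.33374106172278317), 0.9560289963749956)
```

Every difference lies on the arm or its shadow; the wrench, bystanders and fixture look as they did at the start.

```bash
python3 -c "
from rig import r, vision, monitor
print(r.hand_in())"
```

```text
the job is handed in; nothing more can be done
None
```

The wrench clicked on the nut (torque peaked near 0.9 N m, then fell to about 0.2), and it is back in both notches with the screws, plate and gauge unmoved in both views; the socket bound on the nut during the first lift, so I lowered it, freed it and lifted it again, then handed in at about 28 s with no result returned.

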